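Stand up the fallen bottle in the display bin

ROBOT

A 6-joint arm with a two-finger parallel gripper is mounted at the origin on the work surface. World frame = base frame: x ahead of the robot, y to its left, z up, the work surface at z = 0. Lengths are in m, angles in degrees, forces in N, time in s.
With the tool pointing down it reaches from about 0.35 to 0.875 m from the base axis. Payload 4.2 kg.
Tool frame: the origin (TCP) lies midway between the tips of the shut fingers; the grasp point (between the pads) lies 19 mm behind it; z points along the fingers, y is the line along which they close (so a half turn about z gives the same grasp; the last joint's range is limited). The gripper opens to 87 mm and grips with 3 to 60 N. Pads are 19 mm wide; open, the fingers measure 117 mm over their backs; the gripper's body (75 mm by 190 mm) begins 51 mm behind the grasp point.
Start: joints at [89.244, 22.042, 0.453, 0, -68.411, -14.817], TCP at [0.168, 0.602, 0.223] pointing down, gripper open.
Joint ranges: [-179.83, 179.83], [-69.29, 118.12], [-61.27, 80.66], [-181.25, 117.63], [-171.15, -9.14], [-177.46, 177.46]. Speed limits (degrees/s): [159.86, 159.86, 180, 180, 180, 180].

INTERFACE

Orientations are given as a 3x3 rotation matrix whose columns are the frame's x, y, z axes.
In Python, from station import r, cams gives the robot as it stands.
- The arm moves only by the tool play_rows, never from a script. Its argument "commands" is text: rows parted by semicolons, each of 6 numbers parted by spaces: the shift along the world's x, y, z normalised to -1 to 1, where 1 is 30 mm, then the turn, a rotation vector about the world's x, y, z normalised to -1 to 1, where 1 is 0.15 rad. A call has 1 to 20 rows; each row shifts and turns the commanded pose from where the row before left it; what a row does not reach is not made up. A row lasts 1/10 s, in which the tool goes at most 50 mm and 8.59 degrees, less where a joint would pass 70% of its speed; a pose out of reach is approached as far as the arm can. A call with a number of a shift or a turn outside -1 to 1 is refused whole. A call with a gripper value outside its range is refused whole. "grip" is the finger opening in mm, from 0 to 87, set as the call begins (left out, the last holds). The fingers move at their own pace and stop on an object; the grip force is fixed at half the most. Time passes only in rows, so rows that do not move let the fingers close. It gives the time, the measured TCP pose, the force, the opening and the grip force at its end, in the units of the state.
- r.sense(): the state, without advancing time (a new reading comes with each control period).
- cams.capture(name): name is "side" or "top"; returns (picture, depth): 384x512x3 uint8, blue, green, red; 384x512 float32, m along the optical axis (not along the pixel's ray), 0 where there is no reading.
- cams.camera_info(name): a dict with "mtx" (3x3 intrinsics, pixels), "k1" (the pictures are not rectified: a ray, as slopes to the right and down, at radius r is drawn at 1 + k1 r^2 times it, then the intrinsics apply), "R" (3x3) and "t" (3): a world point X has camera coordinates R X + t. Camera axes: x right, y down, z forward; pixel columns grow to the right and rows downward; lengths in m; the calibration is good to about 2 mm. A picture is of the moment at which its call begins. camera_info takes no time and is no camera call.
- r.finish_job(): hands the job in; it is judged then, once.
The state is a dict: "time_s": time; "joints": joint angles; "joint_velocities": joint speeds; "effort": joint torques, N m; "tcp_pos": TCP position; "ee_rot": TCP orientation; "wrist_force": force on the tool from outside, world axes, zero at the start; "moment": the same for the moment, N m; "gripper_width": opening from 0.0 (shut) to 1.0 (fully open); "gripper_force": force on a finger pad.
Only numpy, scipy, OpenCV 4.12 (cv2) and the standard library are available. Lean on these libraries where they do the work, as an engineer would, in place of code of your own. Each camera call takes 0.05 s, during which the arm holds its last target. There are 200 camera calls.

TASK

The pink bottle has fallen over in its deep display bin and is wedged slantwise between the front and back walls. Without lifting it out of the bin or forcing it against the walls, tip it upright, keep hold of it until it stands on its foot, and leave it standing upright against the front wall of its compartment, let go. Handle it gently, do not let it drop or topple, and do not disturb the other goods.

Things in the scene. Friction and masses are not known exactly. Their poses are not given: they have to be found in the camera images.
- bin: Fixed white shop bin, open on top, two compartments, navy rims and price strip: 202 mm long (x), 242 wide (y), 120 high. Origin: on its underside below the centre of the LARGE compartment; x level from front to back wall, y to its left, z up. The front wall starts towards the robot, turned up to 35 deg either way. Outer walls 5 mm thick, inner floor at z = 6 mm, rims at 120 mm
- bin_front (a point): Foot of the large compartment's front wall: middle of the line where its inside face meets the inner floor (bin x -96, y 0, z +6 mm); axes as the bin. The compartment inside runs 192 mm from here to the back wall (along +x) and 80 mm to either side (y). Its left side is a 4 mm divider; beyond that is the small compartment, 68 mm wide, with two green jars
- bottle_mid (a point): Centre, half-way up, of the pink bottle: rigid, closed, 192 mm tall, 0.2 to 0.4 kg. Body 44 mm diameter with a flat foot, tapered shoulder 140 to 152 mm up, black cap 34 mm diameter from 152 to 192 mm up. Its z axis runs from foot to cap. It starts leaning about 23 deg above level, wedged: foot in the corner of floor and front wall, cap on the inside of the back wall below the rim
- bottle_foot (a point): Centre of the pink bottle's flat underside (96 mm below its centre along its axis); axes as the bottle. Its side-to-side place in the bin varies a little; its edges slide on floor and walls
- jar0_mid (a point): Centre, half-way up, of a green cream jar with white lid, 54 mm diameter, 86 mm high, standing in the small compartment; a bystander
- jar1_mid (a point): Centre, half-way up, of the second such green jar in the small compartment; a bystander
- mug_mid (a point): Centre, half-way up, of a white mug, 82 mm diameter, 95 mm high, on the counter to the right of the bin; a bystander
- candle_mid (a point): Centre, half-way up, of a cream candle jar with brass lid, 77 mm diameter, 78 mm high, on the counter to the left of the bin; a bystander
Not all that is in view belongs to the job. Leave any purple look-alike of the part that bears bottle_mid alone.

How it is judged (in metres and radians):
On the way:
1. the pink bottle stands upright (within 5 degrees), its foot within 12 mm of the bin floor, still held by the fingers (angle between bottle_mid's own z axis and vertical below 0.09 rad and z of bottle_foot in the frame of bin below 0.018 m and contact force between the fingers and bottle above 1 N), for 0.2 s.
At the end, for the whole second after the job is handed in: The pink bottle stands upright (within 3 degrees) on the floor of the large compartment, its foot no more than 6 mm from the front wall, at rest and let go; the two green jars, the mug and the candle are within 15 mm of where they were (angle between bottle_mid's own z axis and vertical below 0.05 rad and z of bottle_foot in the frame of bin between 0.003 and 0.009 m and x of bottle_foot in the frame of bin between -0.081 and -0.068 m and y of bottle_foot in the frame of bin between -0.06 and 0.06 m and linear speed of bottle below 0.01 m/s and contact force between the fingers and bottle below 0.1 N and distance of each of jar0_mid, jar1_mid, mug_mid, candle_mid from where it was at the start of the episode below 0.015 m); the robot touches nothing.
It fails at once if the bottle is lifted out: its foot rises more than about 75 mm above the bin floor (z of bottle_foot in the frame of bin above 0.08 m).
It fails at once if the bottle is forced against the bin with more than 40 N (contact force between bottle and bin above 40 N).
It fails at once if the bottle is let drop or topple (it turns faster than 2.5 rad/s or moves faster than 0.6 m/s) (angular speed of bottle above 2.5 rad/s or linear speed of bottle above 0.6 m/s).
It fails at once if another article is knocked about (moved more than 30 mm) (distance of any of jar0_mid, jar1_mid, mug_mid, candle_mid from where it was at the start of the episode above 0.03 m).
It also fails if it takes over 67 s, if anything falls off the work surface, if the arm or the gripper's body presses on something with over 40 N, if the wrist force passes 120 N, or if a joint passes its speed limit or range.

## Working session

There is one attempt and no reset: what is moved stays moved. The work goes in short steps, Python scripts to look and compute and a tool call to move; the robot and the scene stay as the last step left them, time stands still between calls to the robot, and variables do not carry over. Pictures are saved under pics/ and viewed, at most 10 in all, crops included, and the job is handed in when it is done.

Besides the shell and the picture viewer there is one more tool, called after "Emit:" as name(argument=value, ...) on one line, values as JSON. play_rows: Moves the arm, as the interface text tells. Scaled input: -1 to 1 covers 30 mm each way for a shift and 0.15 rad each way for a turn. Its arguments: {"type":"object","properties":{"commands":{"type":"string"},"grip":{"type":"number"}},"required":["commands"]}

```bash
mkdir -p pics; ls; cat > h.py <<'E'
import numpy as np, cv2
from station import r, cams
def cap(n):
    im,d=cams.capture(n); return im,d,cams.camera_info(n)
def rays(ci,uv):
    uv=np.atleast_2d(np.asarray(uv,float)); K=np.array(ci["mtx"])
    p=np.c_[(uv[:,0]-K[0,2])/K[0,0],(uv[:,1]-K[1,2])/K[1,1]]; q=p.copy()
    for _ in range(20): q=p/(1+ci["k1"]*(q**2).sum(1,keepdims=True))
    return np.c_[q,np.ones(len(q))]
def pts(ci,uv,z):  # depth -> world
    return (rays(ci,uv)*np.asarray(z).reshape(-1,1)-np.array(ci["t"]))@np.array(ci["R"])
def plane(ci,uv,h):
    R=np.array(ci["R"]);o=-R.T@np.array(ci["t"]);d=rays(ci,uv)@R
    return o+d*((h-o[2])/d[:,2:])
def cloud(n):
    im,d,ci=cap(n); v,u=np.mgrid[:384,:512]; P=pts(ci,np.c_[u.ravel(),v.ravel()],d.ravel()).reshape(384,512,3)
    P[d==0]=np.nan
    return im,d,ci,P
E
python3 - <<'E'
from h import *
for n in("top","side"):
    im,d,ci,P=cloud(n); np.savez(f"{n}0.npz",im=im,P=P,d=d); cv2.imwrite(f"pics/{n}0.png",im)
    print(n,ci["mtx"],ci["k1"],ci["R"],ci["t"])
print(r.sense())
E
```

```text
pics
top [[351.87442299   0.         255.01111638]
 [  0.         351.87442299 189.15647464]
 [  0.           0.           1.        ]] 0.020641298390726398 [[-4.95564341e-02 -9.98771276e-01  3.13467140e-04]
 [-9.78978094e-01  4.85121698e-02 -1.98112243e-01]
 [ 1.97853610e-01 -1.01246137e-02 -9.80179290e-01]] [0.03596888 0.53576849 1.03371685]
side [[437.66523229   0.         256.42521002]
 [  0.         437.66523229 193.30390317]
 [  0.           0.           1.        ]] -0.13397634570041733 [[ 0.86116729 -0.50829527  0.00517926]
 [-0.35768017 -0.61316802 -0.70433648]
 [ 0.36118666  0.60469901 -0.70984738]] [-0.42918687  0.24439634  1.236538  ]
{'time_s': 0.1, 'joints': array([ 8.92435306e+01,  2.20856206e+01,  3.88107721e-01, -2.30427316e-02,
       -6.84120508e+01, -1.48172398e+01]), 'joint_velocities': array([ 0.01241483, -0.13897251,  0.1791547 ,  0.06907692, -0.16540636,
        0.11347229]), 'effort': array([-9.93558169e-04, -3.91690385e+01,  1.87933642e+01,  4.23188925e+00,
        1.34367059e-02, -7.07935692e-05]), 'tcp_pos': array([0.16764185, 0.60154197, 0.22158604]), 'ee_rot': array([[ 9.63246054e-01, -2.68620327e-01, -3.99174233e-04],
       [-2.68620594e-01, -9.63244174e-01, -1.90711513e-03],
       [ 1.27787636e-04,  1.94424754e-03, -9.99998102e-01]]), 'wrist_force': array([-0.51499891,  0.41112236,  0.36839266]), 'moment': array([ 0.02132961, -0.02787178, -0.03030071]), 'gripper_force': 0.0, 'gripper_width': 1.0018026590696174}
```

View pics/top0.png

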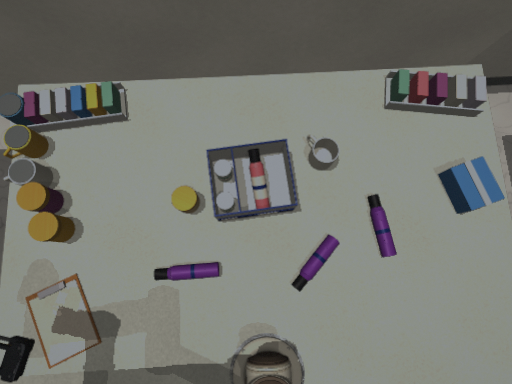

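View pics/side0.png

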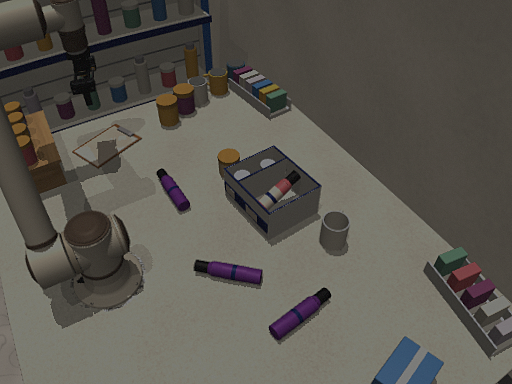

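The top view shows the bin with its navy rim around px (253,180). The pink/red bottle is in the large compartment, with its black cap at (254,155) and its foot near (262,207). The jars are at (223,168) and (226,201), the mug at (323,152) and the candle at (185,199).

Candidates for the bottle are purple at (193,271), (318,262) and (382,226), and pink at (258,180). Only the pink one is in the bin, so it fits the description. I'll confirm it in one crop.

```bash
cat > m.py <<'E'
from h import *
D=np.load("top0.npz");im,P=D["im"],D["P"]; S=np.load("side0.npz")
cv2.imwrite("pics/crop.png",np.hstack([cv2.resize(im[130:230,195:345],None,fx=2.6,fy=4,interpolation=3),cv2.resize(S["im"][140:240,215:330],(400,400),interpolation=3)]))
rim=(abs(P[...,2]-.12)<.006); rim[:120]=0;rim[240:]=0;rim[:,:195]=0;rim[:,310:]=0
hsv=cv2.cvtColor(im,cv2.COLOR_BGR2HSV)
n=rim&(hsv[...,0]>105)&(hsv[...,0]<135)&(hsv[...,1]>70)
print(n.sum(), P[n][:,2].mean())
v,u=np.nonzero(n); ci=cams.camera_info("top")
q=plane(ci,np.c_[u,v],.12)[:,:2].astype(np.float32)
rc=cv2.minAreaRect(q);print(rc,cv2.boxPoints(rc))
for nm,A in(("top",D),("side",S)):
    h=cv2.cvtColor(A["im"],cv2.COLOR_BGR2HSV);Pp=A["P"]
    c=np.array(rc[0]);b=np.linalg.norm(Pp[...,:2]-c,axis=2)<.13
    red=b&((h[...,0]<8)|(h[...,0]>168))&(h[...,1]>90)&(h[...,2]>70)
    X=Pp[red];m=X.mean(0);w,s,vt=np.linalg.svd(X-m,full_matrices=0);print(nm,red.sum(),m,vt[0],np.percentile((X-m)@vt[0],[1,99]))
    np.save(nm+"_red.npy",X)
E
python3 m.py
```

```text
447 0.11936036219654007
((0.5610734224319458, 0.02007262408733368), (0.20145705342292786, 0.23980453610420227), 5.192232608795166) [[ 0.44990736  0.13036722]
 [ 0.47160906 -0.10845334]
 [ 0.6722395  -0.09022197]
 [ 0.6505378   0.14859858]]
top 286 [ 0.55322186 -0.00200856  0.07604453] [-0.9219964  -0.11780198 -0.36884323] [-0.06097805  0.07864965]
side 145 [ 0.58783501 -0.00753142  0.08804803] [-0.91808706 -0.1630198  -0.36130416] [-0.0249306   0.08682654]
```

View pics/crop.png

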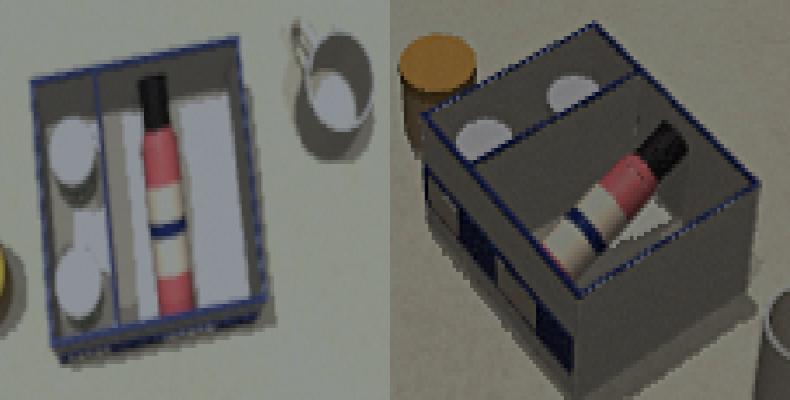

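The crop confirms the pink bottle: cap against the back wall, foot in the front corner. The yellow candle is just left of the bin. Next I fit the bottle axis.

```bash
cat > fit.py <<'E'
from h import *
from scipy.optimize import least_squares
c=np.array([.5611,.0201]);a=np.radians(5.19);B=np.array([[np.cos(a),-np.sin(a)],[np.sin(a),np.cos(a)]])
o=c-B@[0,.036]
def tobin(X): return np.c_[(X[:,:2]-o)@B,X[:,2]]
def toW(p): return np.r_[o+B@p[:2],p[2]]
if __name__=="__main__":
    print("origin",o)
    for nm in(["top"],["side"],["top","side"]):
        X=np.vstack([tobin(np.load(n+"_red.npy")) for n in nm])
        f=lambda p:np.linalg.norm(np.cross(X-[0,p[0],p[1]],(d:=np.array([1,p[2],p[3]])/np.linalg.norm([1,p[2],p[3]]))),axis=1)-.022
        s=least_squares(f,[.015,.06,.03,.42],loss="soft_l1",f_scale=.002);p=s.x
        print(nm,"y0,z0,yaw,tilt",p[:2].round(4),np.degrees(np.arctan(p[2:])).round(1),np.abs(s.fun).mean())
        d=np.array([1,p[2],p[3]]);d/=np.linalg.norm(d)
        print(" at x=71mm bin -> world",toW(np.array([0,p[0],p[1]])+d*(.071/d[0])).round(4))
E
python3 fit.py
```

```text
origin [ 0.56435652 -0.01575241]
['top'] y0,z0,yaw,tilt [0.0128 0.0604] [ 2.  21.6] 0.0016173522954086863
 at x=71mm bin -> world [0.6337 0.0059 0.0886]
['side'] y0,z0,yaw,tilt [0.0112 0.06  ] [ 4.6 21.7] 0.0018876129793718348
 at x=71mm bin -> world [0.6335 0.0075 0.0882]
['top', 'side'] y0,z0,yaw,tilt [0.0128 0.0603] [ 2.1 21.5] 0.0017249440319394539
 at x=71mm bin -> world [0.6337 0.006  0.0883]
```

Emit:
play_rows(commands="0.56 -1 0.05 0 0 0.134;0.56 -1 0.05 0 0 0.134;0.56 -1 0.05 0 0 0.134;0.56 -1 0.05 0 0 0.134;0.56 -1 0.05 0 0 0.134;0.56 -1 0.05 0 0 0.134;0.56 -1 0.05 0 0 0.134;0.56 -1 0.05 0 0 0.134;0.56 -1 0.05 0 0 0.134;0.56 -1 0.05 0 0 0.134;0.56 -1 0.05 0 0 0.134;0.56 -1 0.05 0 0 0.134;0.56 -1 0.05 0 0 0.134;0.56 -1 0.05 0 0 0.134;0.56 -1 0.05 0 0 0.134;0.56 -1 0.05 0 0 0.134;0.56 -1 0.05 0 0 0.134;0.56 -1 0.05 0 0 0.134;0.56 -1 0.05 0 0 0.134;0 -0.4 0.05 0 0 0.134", grip=60)

```text
time_s: 2.1
tcp_pos: [0.4879, 0.0179, 0.2518]
ee_rot: [[0.992, 0.128, -0.001], [0.128, -0.992, -0.001], [-0.001, 0.001, -1.0]]
wrist_force: [0.2, -0.2, -0.5]
gripper_width: 0.687
gripper_force: 0.0
```

Emit:
play_rows(commands="0 0 0 0.1 -0.78 0;0 0 0 0.1 -0.78 0;0 0 0 0.1 -0.78 0;0 0 0 0.1 -0.78 0;0 0 0 0.1 -0.78 0;0 0 0 0.1 -0.78 0;0 0 0 0.1 -0.78 0;0 0 0 0.1 -0.78 0;0 0 0 0.1 -0.78 0;0 0 -0.6 0.1 -0.78 0;0 0 -0.9 0 0 0;0 0 -0.9 0 0 0;0 0 0 0 0 0")

```text
time_s: 3.4
tcp_pos: [0.4358, 0.0111, 0.3414]
ee_rot: [[0.64, 0.097, 0.762], [0.071, -0.995, 0.066], [0.765, 0.012, -0.644]]
wrist_force: [-1.2, 0.0, 0.5]
gripper_width: 0.688
gripper_force: 0.0
```

```bash
python3 -c "
from station import r
print(r.sense())"
```

```text
{'time_s': 3.4, 'joints': array([ 16.00210296, -24.37003856, -61.26250794,  66.12876769,
        -9.20472548,  17.88388865]), 'joint_velocities': array([-0.07577784,  0.11153465,  0.30420133,  2.34182912,  0.42480543,
       -1.33419152]), 'effort': array([-0.09085617,  2.01687165, 20.18059194,  1.36624195,  0.45469288,
        0.08947475]), 'tcp_pos': array([0.43583597, 0.01108018, 0.34135302]), 'ee_rot': array([[ 0.6404988 ,  0.09671649,  0.76184461],
       [ 0.07141015, -0.99524045,  0.06631017],
       [ 0.76463186,  0.01193186, -0.64435685]]), 'wrist_force': array([-1.16401385,  0.04229253,  0.53533481]), 'moment': array([-0.15309947,  1.52702456,  0.01620869]), 'gripper_force': 0.0, 'gripper_width': 0.6882900187747325}
```

The full tilt is out of reach: j3 and j5 are both at their limits. I'll take a few poses to fit the arm's planar kinematics.

Emit:
play_rows(commands="0.3 0 -0.3 -0.1 0.78 0;0.3 0 -0.3 -0.1 0.78 0;0.3 0 -0.3 -0.1 0.78 0;0.3 0 -0.3 -0.1 0.78 0;0.3 0 -0.3 0 0 0;0 0 0 0 0 0")

```text
time_s: 4.0
tcp_pos: [0.4828, 0.0016, 0.3107]
ee_rot: [[0.869, 0.087, 0.488], [0.094, -0.995, 0.01], [0.486, 0.037, -0.873]]
wrist_force: [-0.2, 0.5, -0.4]
gripper_width: 0.696
gripper_force: 0.0
```

```bash
python3 -c "
from station import r
s=r.sense();print(repr(s['joints'].round(2)),s['tcp_pos'].round(4),s['ee_rot'].round(3).tolist())"
```

```text
array([ 26.6 , -10.7 , -36.78,  19.53, -38.79,  56.39]) [0.4828 0.0016 0.3107] [[0.869, 0.087, 0.488], [0.094, -0.995, 0.01], [0.486, 0.037, -0.873]]
```

Emit:
play_rows(commands="1 0 -0.1 0 0.3 0;1 0 -0.1 0 0.3 0;1 0 -0.1 0 0.3 0;0.8 0 -0.1 0 0.3 0;0 0 0 0 0 0")

```text
time_s: 4.5
tcp_pos: [0.5984, 0.001, 0.2988]
ee_rot: [[0.942, 0.091, 0.324], [0.093, -0.996, 0.01], [0.324, 0.021, -0.946]]
wrist_force: [-1.0, 0.3, -0.4]
gripper_width: 0.689
gripper_force: 0.0
```

```bash
python3 -c "
from station import r
s=r.sense();print(repr(s['joints'].round(2)),s['tcp_pos'].round(4),s['ee_rot'].round(3).tolist())"
```

```text
array([ 18.31,   7.33, -13.5 ,   6.83, -51.17,  73.69]) [0.5984 0.001  0.2988] [[0.942, 0.091, 0.324], [0.093, -0.996, 0.01], [0.324, 0.021, -0.946]]
```

```bash
cat > kin.py <<'E'
import numpy as np, itertools
from scipy.spatial.transform import Rotation as Ro
from scipy.optimize import least_squares
q=np.array([[89.2435,22.0856,.388,-.023,-68.412,-14.817],[16.002,-24.370,-61.2625,66.129,-9.2047,17.884],[26.6,-10.7,-36.78,19.53,-38.79,56.39],[18.31,7.33,-13.5,6.83,-51.17,73.69]])
p=np.array([[.16764,.60154,.22159],[.43584,.01108,.34135],[.4828,.0016,.3107],[.5984,.001,.2988]])
Z=np.array([[-.0004,-.0019,-1],[.7618,.0663,-.6444],[.488,.010,-.873],[.324,.010,-.946]])
E=lambda a,d:Ro.from_euler(a,d,degrees=True)
def fk(x,q,s4=1,b=0):
    A=E('z',q[0]);P=A.apply([x[0],0,x[1]])
    A=A*E('y',q[1]);P=P+A.apply([0,0,x[2]])
    A=A*E('y',-q[2]);P=P+A.apply([x[3],x[6],x[4]])
    A=A*E('y',b)*E('x',s4*q[3])*E('y',-b);P=P+A.apply([0,0,0])
    A=A*E('y',-q[4]);
    P=P+A.apply([x[5],0,x[7]]);return P,A
if __name__=="__main__":
    for s4 in(1,-1):
        o=least_squares(lambda b:np.ravel([fk(np.zeros(8),a,s4,b[0])[1].apply([1,0,0])-z for a,z in zip(q,Z)]),[0.])
        print(s4,o.x,np.abs(o.fun).max())
        b=o.x[0]
        f=lambda x:np.r_[np.ravel([fk(x,a,s4,b)[0]-pp for a,pp in zip(q,p)]),.002*(x-[0,.3,.3,.3,0,.2,0,0])]
        w=least_squares(f,[0,.3,.3,.3,0,.2,-.16,0]);print(w.x.round(4),(w.fun[:12].reshape(4,3)*1e3).round(1).tolist())
E
python3 kin.py
```

```text
1 [18.93578797] 0.2878600274673521
[ 0.9794 -0.0652  0.2654 -0.3959 -0.1418 -0.0731 -0.1788 -0.0348] [[19.4, 20.2, 46.9], [0.9, -27.4, 3.6], [-1.6, 42.4, -16.7], [-32.0, -3.1, -33.8]]
-1 [0.00158473] 0.0003419504395371642
[ 0.2536 -0.2523  0.5938 -0.0798  0.2675  0.3665 -0.1586  0.1032] [[-1.2, 0.4, -12.4], [-0.8, -10.2, -4.1], [5.9, 9.9, 15.5], [-6.9, -0.0, 1.0]]
```

```bash
cat > kin2.py <<'E'
from kin import *
def fk2(x,q):
    A=E('z',q[0]);P=A.apply([x[0],0,x[1]])
    A=A*E('y',q[1]);P=P+A.apply([0,x[8],x[2]])
    A=A*E('y',-q[2]);P=P+A.apply([x[3],0,x[4]])
    A=A*E('x',-q[3]);P=P+A.apply([0,x[6],0])
    A=A*E('y',-q[4]);P=P+A.apply([x[5],0,x[7]]);return P,A
if __name__=="__main__":
    for m in ([1]*9,[1,1,1,1,1,1,1,0,0],[0,1,1,1,1,1,1,0,0],[1]*7+[0,1],[1]*8+[0],[0]+[1]*7+[0]):
        m=np.array(m)
        f=lambda x:np.r_[np.ravel([fk2(x*m,a)[0]-pp for a,pp in zip(q,p)]),.0005*(x-[0,.3,.3,.3,0,.2,-.1,0,0])]
        w=least_squares(f,[0,.3,.3,.3,0,.2,-.16,0,0]);print((w.x*m).round(4),(w.fun[:12].reshape(4,3)*1e3).round(1).tolist())
E
python3 kin2.py
```

```text
[-3.000e-04  1.608e-01  5.650e-01  4.222e-01 -1.000e-04  3.065e-01
 -1.599e-01 -1.000e-04  1.000e-04] [[-0.0, 0.0, 0.0], [-0.0, 0.0, 0.0], [0.0, -0.0, -0.0], [-0.0, -0.0, -0.0]]
[-1.000e-04  1.605e-01  5.650e-01  4.218e-01  1.000e-04  3.065e-01
 -1.598e-01  0.000e+00  0.000e+00] [[-0.0, 0.0, 0.0], [-0.0, -0.0, -0.0], [0.0, -0.0, 0.0], [-0.0, -0.0, -0.0]]
[ 0.000e+00  1.605e-01  5.650e-01  4.218e-01  1.000e-04  3.065e-01
 -1.598e-01  0.000e+00  0.000e+00] [[-0.0, 0.0, 0.0], [-0.0, 0.0, 0.0], [0.0, -0.0, 0.0], [-0.0, -0.0, -0.0]]
[-2.000e-04  1.606e-01  5.650e-01  4.219e-01  1.000e-04  3.066e-01
 -1.598e-01  0.000e+00  0.000e+00] [[-0.0, 0.0, 0.0], [-0.0, 0.0, -0.0], [0.0, -0.0, 0.0], [-0.0, -0.0, -0.0]]
[-1.000e-04  1.605e-01  5.650e-01  4.218e-01  1.000e-04  3.065e-01
 -1.598e-01  0.000e+00  0.000e+00] [[-0.0, 0.0, 0.0], [-0.0, -0.0, -0.0], [0.0, -0.0, 0.0], [-0.0, -0.0, -0.0]]
[ 0.000e+00  1.605e-01  5.650e-01  4.218e-01  1.000e-04  3.065e-01
 -1.598e-01 -0.000e+00  0.000e+00] [[-0.0, 0.0, 0.0], [-0.0, -0.0, 0.0], [0.0, -0.0, 0.0], [-0.0, -0.0, -0.0]]
```

```bash
cat > reach.py <<'E'
from kin2 import *
X=[0,.1605,.565,.4218,0,.3065,-.1598,0,0]
lo=np.array([-179,-69,-61,-181,-171,-177.]);hi=np.array([179,118,80.5,117.6,-9.3,177.])
yaw=7.3
def tz(T): t=np.radians(T);y=np.radians(yaw);return np.array([np.sin(t)*np.cos(y),np.sin(t)*np.sin(y),-np.cos(t)])
def ik(G,T,q0):  # grasp point G, tilt T
    tgt=G+.019*tz(T)
    def f(q):
        P,A=fk2(X,np.r_[q,0]);return np.r_[(P-tgt)*5,A.apply([1,0,0])-tz(T)]
    w=least_squares(f,np.clip(q0,lo[:5]+.1,hi[:5]-.1),bounds=(lo[:5],hi[:5]),x_scale=30);return w.x,np.abs(w.fun).max()
def G(th,s,back=.0,up=.0):  # bottle angle th (deg) with foot in the corner
    t=np.radians(th);bx=-.096+back+.022*np.sin(t)+s*np.cos(t);bz=.006+up+.022*np.cos(t)+s*np.sin(t)
    y=np.radians(yaw);d=np.array([np.cos(y),np.sin(y)]);g0=np.array([.634,.006])
    return np.r_[g0+d*(bx-.071),bz]
if __name__=="__main__":
    print(G(23,.172),G(90,.172))
    rng=np.random.default_rng(0)
    for s in(.172,.145,.13):
        for T in range(67,-11,-7):
            sol=[]
            for k in range(25):
                q0=rng.uniform([-20,-60,-61,-90,-120],[60,60,60,100,-10]) if k%2 else rng.uniform(lo[:5],hi[:5])
                a,e=ik(G(90,s),T,q0)
                if e<1e-4:sol.append(tuple(a.round(0)))
            print(s,T,set(sol))
    for T in(-40,-30,-20,0): print("start",T,ik(G(23,.172),T,np.array([18,7,-13,7,-51.])))
E
python3 reach.py
```

```text
[0.63392354 0.00599021 0.09345686] [ 0.49017531 -0.01242437  0.178     ]
0.172 67 {(np.float64(-33.0), np.float64(10.0), np.float64(-47.0), np.float64(-122.0), np.float64(-45.0))}
0.172 60 {(np.float64(-23.0), np.float64(4.0), np.float64(-40.0), np.float64(-110.0), np.float64(-28.0))}
0.172 53 set()
0.172 46 set()
0.172 39 set()
0.172 32 set()
0.172 25 {(np.float64(20.0), np.float64(2.0), np.float64(-47.0), np.float64(18.0), np.float64(-17.0))}
0.172 18 {(np.float64(20.0), np.float64(5.0), np.float64(-38.0), np.float64(8.0), np.float64(-30.0))}
0.172 11 {(np.float64(19.0), np.float64(8.0), np.float64(-32.0), np.float64(3.0), np.float64(-40.0))}
0.172 4 {(np.float64(18.0), np.float64(11.0), np.float64(-26.0), np.float64(1.0), np.float64(-49.0))}
0.172 -3 {(np.float64(17.0), np.float64(14.0), np.float64(-21.0), np.float64(-1.0), np.float64(-58.0))}
0.172 -10 {(np.float64(17.0), np.float64(17.0), np.float64(-17.0), np.float64(-2.0), np.float64(-66.0))}
0.145 67 {(np.float64(-36.0), np.float64(17.0), np.float64(-50.0), np.float64(-127.0), np.float64(-51.0))}
0.145 60 {(np.float64(-28.0),
[... 1578 characters left out ...]
t64(-24.0), np.float64(-1.0), np.float64(-52.0))}
0.13 -10 {(np.float64(17.0), np.float64(20.0), np.float64(-19.0), np.float64(-2.0), np.float64(-60.0))}
start -40 (array([  13.30719455,   50.30754211,   22.31822836,   -3.94100098,
       -101.82816863]), np.float64(7.489397990667612e-11))
start -30 (array([ 13.64083917,  44.94184333,  15.03081631,  -3.16556406,
       -89.93706276]), np.float64(1.3160028622394293e-11))
start -20 (array([ 14.05170076,  39.7476656 ,   7.39255395,  -2.36023218,
       -77.52733795]), np.float64(3.863576125695545e-13))
start 0 (array([ 1.51414108e+01,  3.04734165e+01, -8.71022255e+00,  2.50946933e-09,
       -5.08163610e+01]), np.float64(1.159047302579097e-10))
```

```bash
cat > plan.py <<'E'
from reach import *
from station import r
def pose(g,T):
    z=tz(T);y=np.array([np.sin(np.radians(yaw)),-np.cos(np.radians(yaw)),0]);return g+.019*z,Ro.from_matrix(np.c_[np.cross(y,z),y,z])
def rows(wps,p=None,R=None):
    s=r.sense()
    if p is None:p,R=s["tcp_pos"],Ro.from_matrix(s["ee_rot"])
    out=[]
    for g,T in wps:
        P,Q=pose(np.asarray(g),T);v=np.r_[(P-p)/.03,(Q*R.inv()).as_rotvec()/.15].round(2)
        out.append(" ".join(f"{a:g}" for a in v+0.));p=p+v[:3]*.03;R=Ro.from_rotvec(v[3:]*.15)*R
    print(len(out),";".join(out)); return p,R
E
python3 - <<'E'
from plan import *
s=r.sense();z0=s["ee_rot"][:,2];g0=s["tcp_pos"]-.019*z0
g=G(23,.173)-[0,0,.002];print(g0,g)
hov=g+[0,0,.11]
p,R=pose(hov,-17);c=Ro.from_matrix(s["ee_rot"])
print("to hover dp/30mm, rv/.15",(p-s["tcp_pos"])/.03,(R*c.inv()).as_rotvec()/.15)
E
```

```text
[0.59220484 0.00078419 0.3167301 ] [0.63483659 0.00610717 0.09184759]
to hover dp/30mm, rv/.15 [ 1.03196758  0.14773393 -3.83601512] [-0.32121992  4.16675203  0.18744334]
```

Emit:
play_rows(commands="0.13 0.02 -0.48 -0.04 0.52 0.02;0.13 0.02 -0.48 -0.04 0.52 0.02;0.13 0.02 -0.48 -0.04 0.52 0.02;0.13 0.02 -0.48 -0.04 0.52 0.02;0.13 0.02 -0.48 -0.04 0.52 0.02;0.13 0.02 -0.48 -0.04 0.52 0.02;0.13 0.02 -0.48 -0.04 0.52 0.02;0.13 0.02 -0.48 -0.04 0.52 0.05;0 0 0 0 0 0", grip=62)

```text
time_s: 5.4
tcp_pos: [0.6259, 0.0059, 0.1807]
ee_rot: [[0.947, 0.127, -0.295], [0.122, -0.992, -0.038], [-0.297, 0.0, -0.955]]
wrist_force: [-1.0, 0.7, -1.1]
gripper_width: 0.714
gripper_force: 0.0
```

```bash
python3 - <<'E'
from plan import *
from h import cap
im,d,ci=cap("top");import cv2
im2=cap("side")[0]
cv2.imwrite("pics/hov.png",np.hstack([cv2.resize(im[120:240,190:340],(400,320)),cv2.resize(im2[110:250,200:340],(400,320))]))
g=G(23,.173)-[0,0,.002]
rows([(g+[0,0,.11],-17),(g,-17)])
E
```

```text
2 0.1 -0.01 -0.04 0 0.02 -0.01;0 0 -3.66 0 0 0
```

View pics/hov.png

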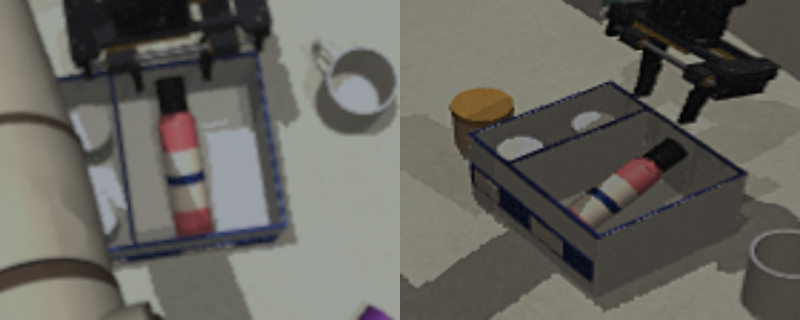

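The fingers, at crop px ~138 and ~208 in the left view, straddle the cap at ~172 laterally. Descending now.

Emit:
play_rows(commands="0.1 -0.01 -0.56 0 0.02 -0.01;0 0 -0.6 0 0 0;0 0 -0.6 0 0 0;0 0 -0.6 0 0 0;0 0 -0.4 0 0 0;0 0 -0.3 0 0 0;0 0 0 0 0 0")

```text
time_s: 6.2
tcp_pos: [0.6294, 0.0057, 0.0924]
ee_rot: [[0.948, 0.127, -0.291], [0.121, -0.992, -0.036], [-0.294, -0.001, -0.956]]
wrist_force: [-0.8, 0.8, 0.0]
gripper_width: 0.706
gripper_force: 0.0
```

Emit:
play_rows(commands="0 0 -0.2 0 0 0;0 0 -0.2 0 0 0;0 0 -0.15 0 0 0;0 0 0 0 0 0;0 0 0 0 0 0")

```text
time_s: 6.7
tcp_pos: [0.6303, 0.0058, 0.0765]
ee_rot: [[0.949, 0.127, -0.29], [0.122, -0.992, -0.036], [-0.292, -0.001, -0.956]]
wrist_force: [0.4, -0.4, 0.8]
gripper_width: 0.712
gripper_force: 0.0
```

```bash
python3 - <<'E'
from plan import *
from h import cap
im,d,ci=cap("top");import cv2
im2=cap("side")[0]
cv2.imwrite("pics/dn.png",np.hstack([cv2.resize(im[120:240,190:340],(400,320)),cv2.resize(im2[110:250,200:340],(400,320))]))
g=G(23,.173)-[0,0,.002]
rows([(g,-17)]);print(r.sense()["tcp_pos"])
E
```

```text
1 -0.04 -0.01 -0.1 -0.01 0 0
[0.63049006 0.00582214 0.07682513]
```

View pics/dn.png

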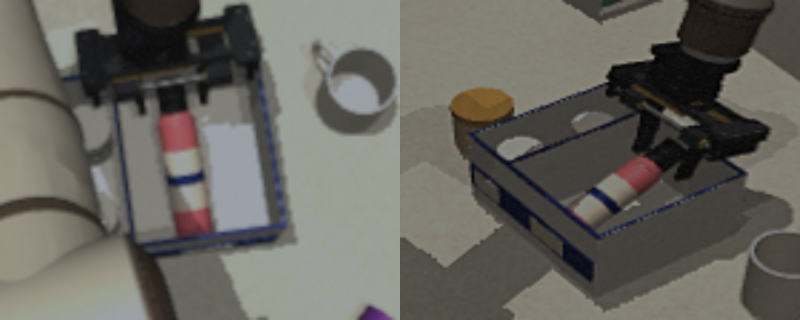

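The fingers straddle the cap centrally: fingers at ~145 and ~203, cap at ~174. No contact force. Closing.

Emit:
play_rows(commands="0 0 0 0 0 0;0 0 0 0 0 0;0 0 0 0 0 0;0 0 0 0 0 0", grip=40)

```text
time_s: 7.2
tcp_pos: [0.6302, 0.0058, 0.0766]
ee_rot: [[0.949, 0.127, -0.29], [0.122, -0.992, -0.036], [-0.292, -0.001, -0.956]]
wrist_force: [0.3, -0.1, -0.2]
gripper_width: 0.483
gripper_force: 0.0
```

Emit:
play_rows(commands="0 0 0 0 0 0;0 0 0 0 0 0;0 0 0 0 0 0;0 0 0 0 0 0;0 0 0 0 0 0", grip=25)

```text
time_s: 7.7
tcp_pos: [0.6302, 0.0058, 0.0765]
ee_rot: [[0.949, 0.127, -0.29], [0.122, -0.992, -0.036], [-0.292, -0.001, -0.956]]
wrist_force: [-0.7, -0.4, -0.6]
gripper_width: 0.381
gripper_force: 30.0
```

```bash
python3 - <<'E'
from plan import *
s=r.sense();z=s["ee_rot"][:,2];g0=s["tcp_pos"]-.019*z
off=g0-G(23,.173);print(off,s["wrist_force"])
q=np.r_[s["joints"][:5]]
# waypoints: every ~4.2 deg bottle, T -17 -> 22 ; lift clearance ramps in
N=22;w=[]
for k in range(1,N+1):
    th=23+67*k/N;T=-17+39*k/N;ramp=min(1,k/4)
    g=G(th,.173,back=.003*ramp,up=.005*ramp)+off*(1-k/N*1)
    q,e=ik(g,T,q);w.append((g,T))
    if e>1e-4 or k==N:print("ik",k,e,q.round(1))
rows(w)
E
```

```text
[0.00090295 0.00037573 0.00081152] [-0.69078872 -0.43457615 -0.60929024]
ik 22 1.1102230246251565e-15 [ 20.    3.2 -41.5  11.6 -24.2]
22 -0.05 -0.01 0.3 0.02 -0.2 0;-0.06 -0.01 0.29 0.02 -0.21 0;-0.08 -0.01 0.28 0.03 -0.2 0;-0.1 -0.01 0.27 0.03 -0.21 0;-0.13 -0.02 0.22 0.02 -0.2 0;-0.15 -0.02 0.2 0.03 -0.21 0;-0.16 -0.02 0.2 0.02 -0.2 0;-0.17 -0.02 0.18 0.03 -0.21 0;-0.18 -0.02 0.17 0.03 -0.2 0;-0.2 -0.03 0.16 0.02 -0.21 0;-0.21 -0.03 0.14 0.03 -0.2 0;-0.22 -0.02 0.13 0.03 -0.2 0;-0.23 -0.03 0.12 0.02 -0.21 0;-0.24 -0.04 0.1 0.03 -0.2 0;-0.25 -0.03 0.08 0.02 -0.21 0;-0.25 -0.03 0.07 0.03 -0.2 0;-0.26 -0.03 0.05 0.03 -0.21 0;-0.27 -0.04 0.04 0.02 -0.2 0;-0.28 -0.03 0.02 0.03 -0.21 0;-0.27 -0.04 0.01 0.02 -0.2 0;-0.29 -0.04 -0.01 0.03 -0.21 0;-0.28 -0.03 -0.02 0.03 -0.2 0
```

Emit:
play_rows(commands="-0.05 -0.01 0.3 0.02 -0.2 0;-0.06 -0.01 0.29 0.02 -0.21 0;0 0 0 0 0 0")

```text
time_s: 8.0
tcp_pos: [0.627, 0.0053, 0.0967]
ee_rot: [[0.966, 0.127, -0.226], [0.124, -0.992, -0.029], [-0.228, 0.0, -0.974]]
wrist_force: [0.3, -0.3, -2.0]
gripper_width: 0.382
gripper_force: 30.0
```

Emit:
play_rows(commands="-0.08 -0.01 0.28 0.03 -0.2 0;-0.1 -0.01 0.27 0.03 -0.21 0;0 0 0 0 0 0")

```text
time_s: 8.3
tcp_pos: [0.6212, 0.0045, 0.1132]
ee_rot: [[0.978, 0.127, -0.167], [0.125, -0.992, -0.021], [-0.168, -0.001, -0.986]]
wrist_force: [-0.1, 0.1, -2.8]
gripper_width: 0.386
gripper_force: 30.0
```

Emit:
play_rows(commands="-0.07 -0.01 0.11 0.01 -0.1 0;-0.06 -0.01 0.11 0.01 -0.1 0;-0.08 -0.01 0.1 0.015 -0.1 0;-0.07 -0.01 0.1 0.015 -0.11 0;0 0 0 0 0 0")

```text
time_s: 8.8
tcp_pos: [0.6133, 0.0034, 0.1244]
ee_rot: [[0.986, 0.127, -0.107], [0.126, -0.992, -0.013], [-0.108, -0.0, -0.994]]
wrist_force: [1.3, -0.5, -3.3]
gripper_width: 0.383
gripper_force: 30.0
```

```bash
cat > bot.py <<'E'
from h import *
from fit import *
def bottle(view="both",grip=None):
    Xs=[]
    for n in(["top","side"] if view=="both" else [view]):
        im,d,ci,P=cloud(n);h=cv2.cvtColor(im,cv2.COLOR_BGR2HSV)
        b=np.linalg.norm(P[...,:2]-(o+B@[-.01,0]),axis=2)<.11
        red=b&((h[...,0]<8)|(h[...,0]>168))&(h[...,1]>90)&(h[...,2]>60)&(P[...,2]>.02)
        X=tobin(P[red]);X=X[abs(X[:,1])<.06]
        if len(X)>15:Xs.append(X)
        print(n,len(X),X.mean(0).round(3))
    X=np.vstack(Xs)
    def ax(p): 
        t=np.radians(p[2]);y=np.radians(p[3]);return np.array([np.cos(t)*np.cos(y),np.cos(t)*np.sin(y),np.sin(t)])
    c0=X.mean(0)
    best=None
    for t0 in(30,50,70,88):
        f=lambda p:np.linalg.norm(np.cross(X-[c0[0]+.015*np.sin(np.radians(t0))+p[0],p[1],c0[2]],ax(p)),axis=1)-.022
        s=least_squares(f,[0,.01,t0,0],loss="soft_l1",f_scale=.002)
        if best is None or s.cost<best[0]:best=(s.cost,s.x,np.array([c0[0]+.015*np.sin(np.radians(t0))+s.x[0],s.x[1],c0[2]]))
    d=ax(best[1]);print("elev",best[1][2],"yaw",best[1][3],"pt",best[2].round(4),"cost",best[0])
    s_=r.sense();g=tobin((s_["tcp_pos"]-.019*s_["ee_rot"][:,2])[None])[0]
    th=np.radians(best[1][2]);print("grasp(bin)",g.round(4),"foot est",(g-.173*d).round(4))
if __name__=="__main__":bottle()
E
python3 bot.py
```

```text
top 277 [-0.018  0.015  0.106]
side 185 [0.005 0.004 0.119]
elev 37.330215414316115 yaw 2.5739182499509052 pt [0.0196 0.014  0.1109] cost 0.0008322046860147666
grasp(bin) [0.0528 0.0148 0.1427] foot est [-0.0847  0.0086  0.0378]
```

Emit:
play_rows(commands="-0.08 -0.01 0.1 0.01 -0.1 0;-0.08 -0.01 0.1 0.01 -0.1 0;-0.08 -0.01 0.09 0.015 -0.1 0;-0.09 -0.01 0.09 0.015 -0.11 0;-0.09 -0.01 0.09 0.015 -0.1 0;-0.09 -0.01 0.08 0.015 -0.1 0;-0.1 -0.015 0.08 0.01 -0.1 0;-0.1 -0.015 0.08 0.01 -0.11 0;0 0 0 0 0 0")

```text
time_s: 9.8
tcp_pos: [0.5904, 0.0005, 0.1448]
ee_rot: [[0.992, 0.127, 0.012], [0.127, -0.992, 0.001], [0.012, 0.0, -1.0]]
wrist_force: [0.6, -0.3, -3.4]
gripper_width: 0.386
gripper_force: 30.0
```

Emit:
play_rows(commands="-0.1 -0.015 0.07 0.015 -0.1 0;-0.11 -0.015 0.07 0.015 -0.1 0;-0.11 -0.01 0.07 0.015 -0.1 0;-0.11 -0.01 0.06 0.015 -0.1 0;-0.11 -0.015 0.06 0.01 -0.1 0;-0.12 -0.015 0.06 0.01 -0.11 0;-0.12 -0.02 0.05 0.015 -0.1 0;-0.12 -0.02 0.05 0.015 -0.1 0;0 0 0 0 0 0")

```text
time_s: 10.7
tcp_pos: [0.5634, -0.0031, 0.1593]
ee_rot: [[0.983, 0.127, 0.133], [0.125, -0.992, 0.018], [0.135, -0.001, -0.991]]
wrist_force: [0.4, 0.1, -3.4]
gripper_width: 0.386
gripper_force: 30.0
```

```bash
python3 bot.py
```

```text
top 142 [-0.048  0.014  0.131]
side 164 [-0.03   0.002  0.144]
elev 63.85746115599128 yaw 3.8252659032779923 pt [-0.0181  0.0135  0.138 ] cost 0.001507935913408805
grasp(bin) [-0.0018  0.0126  0.1778] foot est [-0.0778  0.0075  0.0225]
```

Emit:
play_rows(commands="-0.12 -0.015 0.04 0.01 -0.1 0;-0.13 -0.015 0.04 0.01 -0.1 0;-0.12 -0.015 0.035 0.015 -0.1 0;-0.13 -0.015 0.035 0.015 -0.1 0;-0.13 -0.015 0.025 0.015 -0.1 0;-0.13 -0.015 0.025 0.015 -0.11 0;-0.13 -0.02 0.02 0.01 -0.1 0;-0.14 -0.02 0.02 0.01 -0.1 0;0 0 0 0 0 0")

```text
time_s: 11.7
tcp_pos: [0.5324, -0.0071, 0.1663]
ee_rot: [[0.959, 0.127, 0.253], [0.123, -0.992, 0.032], [0.255, 0.0, -0.967]]
wrist_force: [0.8, -0.3, -3.6]
gripper_width: 0.39
gripper_force: 30.0
```

```bash
python3 bot.py; python3 - <<'E'
from plan import *
rows([(G(90,.173,back=.003,up=.005),22)])
E
```

```text
top 0 [nan nan nan]
side 141 [-0.056 -0.     0.146]
elev 71.88285425766271 yaw 8.346997945958178 pt [-0.0404  0.0116  0.1457] cost 0.00023889538277450795
grasp(bin) [-0.0352  0.0114  0.1845] foot est [-0.0884  0.0036  0.0201]
1 -1.1 -0.14 0.01 0.11 -0.84 0bot.py:11: RuntimeWarning: Mean of empty slice.
  print(n,len(X),X.mean(0).round(3))
  ret = um.true_divide(
```

Emit:
play_rows(commands="-0.11 -0.014 0.002 0.011 -0.084 0;-0.11 -0.014 0.002 0.011 -0.084 0;-0.11 -0.014 0.002 0.011 -0.084 0;-0.11 -0.014 0.002 0.011 -0.084 0;-0.11 -0.014 0 0.011 -0.084 0;-0.11 -0.014 0 0.011 -0.084 0;0 0 0 0 0 0")

```text
time_s: 12.5
tcp_pos: [0.5129, -0.0096, 0.1665]
ee_rot: [[0.937, 0.127, 0.325], [0.12, -0.992, 0.042], [0.328, -0.0, -0.945]]
wrist_force: [1.2, 0.1, -3.4]
gripper_width: 0.381
gripper_force: 30.0
```

Emit:
play_rows(commands="-0.11 -0.014 0 0.011 -0.084 0;-0.11 -0.014 0 0.011 -0.084 0;-0.11 -0.014 0 0.011 -0.084 0;-0.11 -0.014 0 0.011 -0.084 0;0 0 0 0 0 0")

```text
time_s: 13.0
tcp_pos: [0.4996, -0.0114, 0.1663]
ee_rot: [[0.919, 0.127, 0.372], [0.117, -0.992, 0.048], [0.375, -0.0, -0.927]]
wrist_force: [1.0, -0.3, -4.2]
gripper_width: 0.383
gripper_force: 30.0
```

```bash
python3 bot.py 2>/dev/null; python3 - <<'E'
from plan import *
from h import cap
import cv2
im=cap("top")[0];im2=cap("side")[0]
cv2.imwrite("pics/up.png",np.hstack([cv2.resize(im[120:240,190:340],(400,320)),cv2.resize(im2[90:250,190:350],(400,400))[:320]]))
rows([(G(90,.173),22)])
E
```

```text
top 0 [nan nan nan]
side 68 [-0.083 -0.003  0.139]
elev 81.56993018696741 yaw -30.620405455006843 pt [-0.0684  0.0094  0.1389] cost 0.00010360916754001523
grasp(bin) [-0.0706  0.01    0.184 ] foot est [-0.0925  0.0229  0.0128]
1 -0.11 -0.01 -0.17 0 0 0
```

View pics/up.png

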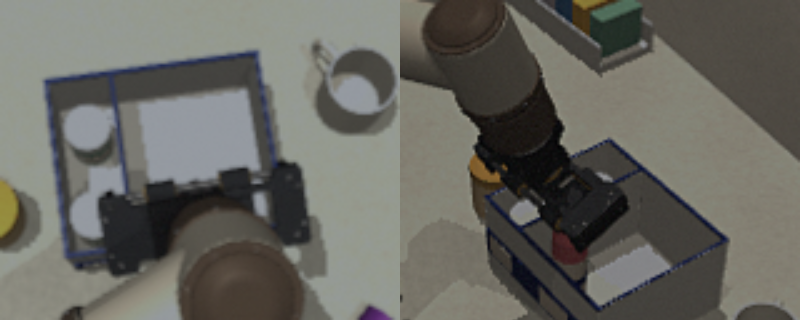

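Left view: the bottle is hidden under the gripper. Right view: it stands nearly vertical at the front wall, seen at about (570,255). I'll ease the cap to the wall and check the force.

Emit:
play_rows(commands="-0.05 -0.006 0 0 0 0;-0.05 -0.006 0 0 0 0;0 0 0 0 0 0;0 0 0 0 0 0")

```text
time_s: 13.6
tcp_pos: [0.4979, -0.0114, 0.1668]
ee_rot: [[0.919, 0.127, 0.373], [0.117, -0.992, 0.048], [0.376, -0.0, -0.927]]
wrist_force: [2.5, -0.4, -3.4]
gripper_width: 0.381
gripper_force: 30.0
```

Emit:
play_rows(commands="-0.04 -0.005 0 0 0 0;0 0 0 0 0 0;0 0 0 0 0 0")

```text
time_s: 13.9
tcp_pos: [0.4969, -0.0114, 0.167]
ee_rot: [[0.919, 0.127, 0.373], [0.117, -0.992, 0.048], [0.376, -0.0, -0.926]]
wrist_force: [1.5, -0.7, -3.7]
gripper_width: 0.382
gripper_force: 30.0
```

Emit:
play_rows(commands="-0.04 -0.005 0 0 0 0;0 0 0 0 0 0;0 0 0 0 0 0")

```text
time_s: 14.2
tcp_pos: [0.4958, -0.0115, 0.1671]
ee_rot: [[0.919, 0.127, 0.374], [0.117, -0.992, 0.048], [0.377, -0.0, -0.926]]
wrist_force: [1.2, -0.3, -3.1]
gripper_width: 0.384
gripper_force: 30.0
```

Emit:
play_rows(commands="-0.05 -0.006 0 0 0 0;0 0 0 0 0 0;0 0 0 0 0 0")

```text
time_s: 14.5
tcp_pos: [0.4947, -0.0115, 0.1674]
ee_rot: [[0.918, 0.127, 0.374], [0.118, -0.992, 0.049], [0.378, -0.0, -0.926]]
wrist_force: [4.0, 0.1, -2.4]
gripper_width: 0.384
gripper_force: 30.0
```

Emit:
play_rows(commands="-0.05 -0.006 0 0 0 0;0 0 0 0 0 0;0 0 0 0 0 0")

```text
time_s: 14.8
tcp_pos: [0.4935, -0.0116, 0.1677]
ee_rot: [[0.918, 0.127, 0.375], [0.118, -0.992, 0.049], [0.378, -0.001, -0.926]]
wrist_force: [5.4, -0.6, -2.2]
gripper_width: 0.38
gripper_force: 30.0
```

```bash
python3 bot.py 2>/dev/null
```

```text
top 0 [nan nan nan]
side 57 [-0.086 -0.003  0.139]
elev 78.68773333367957 yaw -48.277237503650895 pt [-0.0724  0.0095  0.1394] cost 5.733565668019172e-05
grasp(bin) [-0.0773  0.0102  0.1852] foot est [-0.0999  0.0356  0.0156]
```

Emit:
play_rows(commands="0.03 0 -0.05 0 0 0;0 0 -0.05 0 0 0;0 0 0 0 0 0;0 0 0 0 0 0")

```text
time_s: 15.3
tcp_pos: [0.4938, -0.0118, 0.1639]
ee_rot: [[0.919, 0.127, 0.374], [0.117, -0.992, 0.048], [0.377, -0.001, -0.926]]
wrist_force: [4.8, 1.2, -2.2]
gripper_width: 0.384
gripper_force: 30.0
```

Emit:
play_rows(commands="0 0 -0.05 0 0 0;0 0 0 0 0 0;0 0 0 0 0 0")

```text
time_s: 15.6
tcp_pos: [0.4941, -0.0117, 0.1631]
ee_rot: [[0.918, 0.127, 0.375], [0.118, -0.992, 0.049], [0.378, -0.001, -0.926]]
wrist_force: [3.2, 0.6, 3.8]
gripper_width: 0.38
gripper_force: 30.0
```

Emit:
play_rows(commands="0 0 -0.05 0 0 0;0 0 0 0 0 0;0 0 0 0 0 0")

```text
time_s: 15.9
tcp_pos: [0.4951, -0.0115, 0.163]
ee_rot: [[0.917, 0.128, 0.377], [0.118, -0.992, 0.049], [0.381, -0.001, -0.925]]
wrist_force: [1.8, 0.7, 9.8]
gripper_width: 0.384
gripper_force: 30.0
```

Emit:
play_rows(commands="0 0 0.05 0 0 0;0 0 0 0 0 0;0 0 0 0 0 0")

```text
time_s: 16.2
tcp_pos: [0.4941, -0.0118, 0.1631]
ee_rot: [[0.918, 0.127, 0.375], [0.118, -0.992, 0.048], [0.378, -0.0, -0.926]]
wrist_force: [2.6, 0.5, 5.1]
gripper_width: 0.386
gripper_force: 30.0
```

```bash
python3 - <<'E'
from bot import *
im,d,ci,P=cloud("side")
cv2.imwrite("pics/chk.png",cv2.resize(im[130:240,220:320],(545,600),interpolation=cv2.INTER_CUBIC))
s=r.sense();print(tobin((s["tcp_pos"]-.019*s["ee_rot"][:,2])[None]),s["wrist_force"])
E
```

```text
[[-0.07676335  0.01003477  0.1806729 ]] [2.85966985 1.19347685 4.81187859]
```

View pics/chk.png

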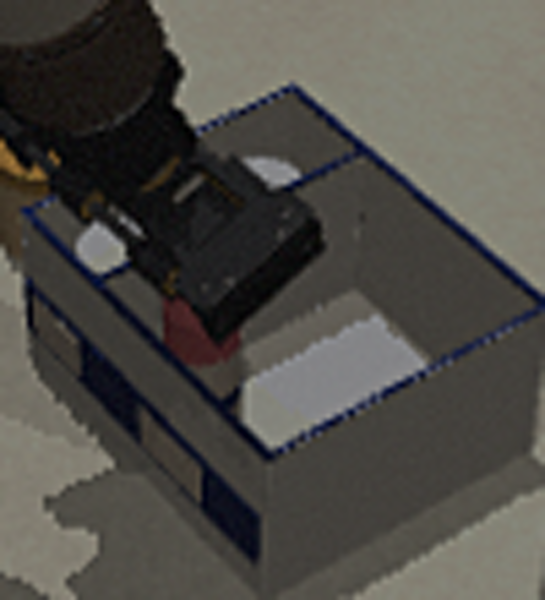

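The bottle is upright under the gripper, with its red shoulder at about (200,335) at the front wall. It rests on the floor and the force agrees. I'll relieve the pressing and release.

Emit:
play_rows(commands="0.03 0 0.04 0 0 0;0 0 0 0 0 0;0 0 0 0 0 0;0 0 0 0 0 0")

```text
time_s: 16.65
tcp_pos: [0.4941, -0.012, 0.1631]
ee_rot: [[0.919, 0.127, 0.372], [0.117, -0.992, 0.048], [0.375, -0.0, -0.927]]
wrist_force: [3.3, 2.2, 1.9]
gripper_width: 0.385
gripper_force: 30.0
```

Emit:
play_rows(commands="0 0 0 0 0 0;0 0 0 0 0 0;0 0 0 0 0 0;0 0 0 0 0 0;0 0 0 0 0 0", grip=44)

```text
time_s: 17.15
tcp_pos: [0.4938, -0.0123, 0.1631]
ee_rot: [[0.92, 0.127, 0.372], [0.117, -0.992, 0.047], [0.375, 0.0, -0.927]]
wrist_force: [0.0, -0.3, -1.3]
gripper_width: 0.504
gripper_force: 0.0
```

Emit:
play_rows(commands="0 0 0 0 0 0;0 0 0 0 0 0;0 0 0 0 0 0;0 0 0 0 0 0", grip=66)

```text
time_s: 17.55
tcp_pos: [0.4943, -0.012, 0.1635]
ee_rot: [[0.919, 0.127, 0.373], [0.117, -0.992, 0.048], [0.376, -0.0, -0.927]]
wrist_force: [-1.1, -0.9, -0.1]
gripper_width: 0.73
gripper_force: 0.0
```

Emit:
play_rows(commands="0 0 0.3 0 0 0;0 0 0.4 0 0 0;-0.1 0 0.5 0 0 0;-0.1 0 0.6 0 0 0;-0.1 0 0.6 0 0 0;-0.1 0 0.6 0 0 0;0 0 0.6 0.03 0.3 0;0 0.5 0.6 0.03 0.3 0;0 1 0.6 0.03 0.3 0;0 1 0.6 0 0.3 0;0 1 0.4 0 0.3 0;0 1 0 0 0.3 0;0 1 0 0 0.3 0;0 1 0 0 0 0;0 1 0 0 0 0;0 1 0 0 0 0;0 0 0 0 0 0;0 0 0 0 0 0")

```text
time_s: 19.35
tcp_pos: [0.4821, 0.2433, 0.337]
ee_rot: [[0.991, 0.118, 0.067], [0.114, -0.992, 0.06], [0.073, -0.052, -0.996]]
wrist_force: [-0.4, -0.7, -0.1]
gripper_width: 0.757
gripper_force: 0.0
```

```bash
python3 - <<'E'
from bot import *
T,S=cloud("top"),cloud("side")
for n,(im,d,ci,P) in(("top",T),("side",S)):
    h=cv2.cvtColor(im,cv2.COLOR_BGR2HSV);Q=tobin(P.reshape(-1,3)).reshape(P.shape)
    cap_=(h[...,2]<60)&(Q[...,2]>.19)&(Q[...,2]<.205)&(abs(Q[...,0]+.07)<.05)&(abs(Q[...,1])<.06)
    X=Q[cap_];print(n,len(X),"cap top ctr",np.median(X,0).round(4) if len(X) else 0, (X.min(0)+X.max(0))/2 if len(X) else 0)
cv2.imwrite("pics/fin.png",np.hstack([cv2.resize(T[0][120:240,170:340],(400,320)),cv2.resize(S[0][90:250,190:350],(400,400))[:320]]))
print(r.sense()["joint_velocities"].max())
E
```

```text
top 118 cap top ctr [-0.073   0.0118  0.1973] [-0.0723618   0.01208854  0.19591276]
side 93 cap top ctr [-0.0721  0.0069  0.1968] [-0.07092779  0.00797898  0.19605023]
0.17553794694438454
```

View pics/fin.png

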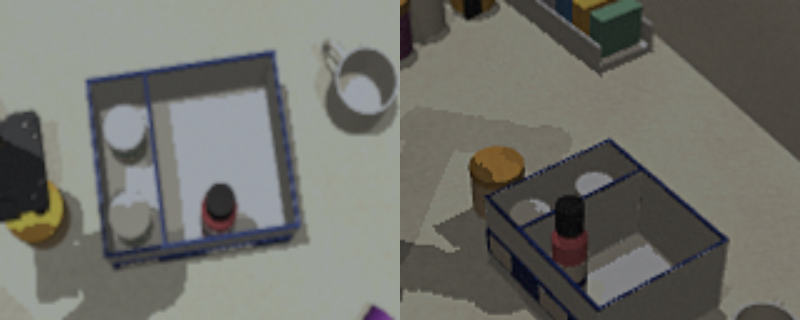

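The bottle stands upright with its cap at left-view px (219,195). The measured cap top is at bin (-72, 10, 197) mm, which matches standing at the front wall. The jars, mug and candle are unmoved.

```bash
python3 -c "
from station import r
print(r.finish_job())"
```

```text
the job is handed in; nothing more can be done
None
```

The pink bottle is standing upright and released against the front wall, the other goods look unmoved, and the job is handed in; no verdict came back.

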